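Find the empty pocket of the covered curing tray and load the last casting

TASK

Five of the six flap-covered pockets of the blue curing tray already hold a plaster casting. Feel through the flaps for the one that is empty, and put the loose casting in it upright and fully home on the pocket's floor, below the tray's top. Leave the bowl, pot and spatula where they are.

Things in the scene. Friction and masses are not known exactly. Their poses are not given: they have to be found in the camera images.
- tray: Blue curing tray, fixed, 136 (own x) x 246 (own y) x 96 mm high; origin: centre of its underside. Six pockets, 2 rows of 3, each 50 (x) x 66 (y) mm, 12 mm webs, floor 6 mm above the underside. A steel flap closes each mouth, level with the tray's top. Five pockets hide a casting like the loose one, standing 8 mm below the top; one, different each time, is empty. Nothing of this shows.
- casting_mid (a point): Loose white plaster casting, 40 (own x) x 60 (own y) x 82 mm high, 0.18-0.29 kg, upright on the bench (z up); the lowest 6 mm is stepped in 3 mm all round. Point: its centre, 41 mm above its underside. It fits a pocket upright, 40 mm side along the tray's x, either way round. Home, its top is 8 mm below the tray's top; the flap rubs on it, so once let go it may need pressing down with shut fingers.
- pocket0 (a point): Centre of the mouth of pocket 0 (near row, right (-y)), level with the tray's top, 96 mm above the bench; axes as the tray's. Its flap (all are alike) is 4 mm thick, hinged along the mouth's +x side (the dark strip; axis 21 mm to +x from the mouth's centre, at the top face). The free edge (-x) swings down into the pocket and springs shut by itself.
- pocket1 (a point): Centre of the mouth of pocket 1 (near row, middle), level with the tray's top, 96 mm above the bench; axes as the tray's. Pressed at its middle, the flap of an empty pocket yields all the way (1.5 N to start, about 4 N 20 mm down); over a casting it gives only 2 to 5 mm and is then solid.
- pocket2 (a point): Centre of the mouth of pocket 2 (near row, left (+y)), level with the tray's top, 96 mm above the bench; axes as the tray's. An open flap hangs along the hinge side and leaves 46 (x) x 66 (y) mm free, centred 2 mm to -x from the mouth's centre. A casting going in meets up to about 10 N from the spring.
- pocket3 (a point): Centre of the mouth of pocket 3 (far row, right (-y)), level with the tray's top, 96 mm above the bench; axes as the tray's. Flap as at pocket 0.
- pocket4 (a point): Centre of the mouth of pocket 4 (far row, middle), level with the tray's top, 96 mm above the bench; axes as the tray's. Flap as at pocket 0.
- pocket5 (a point): Centre of the mouth of pocket 5 (far row, left (+y)), level with the tray's top, 96 mm above the bench; axes as the tray's. Flap as at pocket 0.
- bowl: White mixing bowl, 170 mm across, 75 mm high, bystander; origin under its centre.
- pot: Orange plastic pot, 100 mm across, 110 mm high, bystander; origin under its centre.
- spatula: Spatula lying flat beyond the tray, bystander, roughly 250 mm long, lying across the bench; origin on its underside.

How it is judged (in metres and radians):
At the end, for the whole second after the job is handed in: The casting stands in a pocket: its centre within 12 mm (level) of that pocket's mouth centre and at least 45 mm below the tray's top (fully home is 49 mm), upright within 0.12 rad (((horizontal distance between casting_mid and pocket0 below 0.012 m and z of casting_mid in the frame of pocket0 below -0.045 m) or (horizontal distance between casting_mid and pocket1 below 0.012 m and z of casting_mid in the frame of pocket1 below -0.045 m) or (horizontal distance between casting_mid and pocket2 below 0.012 m and z of casting_mid in the frame of pocket2 below -0.045 m) or (horizontal distance between casting_mid and pocket3 below 0.012 m and z of casting_mid in the frame of pocket3 below -0.045 m) or (horizontal distance between casting_mid and pocket4 below 0.012 m and z of casting_mid in the frame of pocket4 below -0.045 m) or (horizontal distance between casting_mid and pocket5 below 0.012 m and z of casting_mid in the frame of pocket5 below -0.045 m)) and angle between casting_mid's own z axis and vertical below 0.12 rad); the robot touches nothing.
It fails at once if the bowl is moved by more than 30 mm (distance of bowl from where it was at the start of the episode above 0.03 m).
It fails at once if the pot is moved by more than 30 mm (distance of pot from where it was at the start of the episode above 0.03 m).
It fails at once if the spatula is moved by more than 30 mm (distance of spatula from where it was at the start of the episode above 0.03 m).
It also fails if it takes over 67 s, if anything falls off the work surface, if the arm or the gripper's body presses on something with over 40 N, if the wrist force passes 120 N, or if a joint passes its speed limit or range.

ROBOT

A 6-joint arm with a two-finger parallel gripper is mounted at the origin on the work surface. World frame = base frame: x ahead of the robot, y to its left, z up, the work surface at z = 0. Lengths are in mm, angles in rad, forces in N, time in s.
With the tool pointing down it reaches from about 400 to 925 mm from the base axis. Payload 12.5 kg.
Tool frame: the origin (TCP) lies at the very end of the fingers, on their centre line; the grasp point (between the pads) lies 19 mm behind it; z points along the fingers, y is the direction in which the jaws open and shut (so a half turn about z gives the same grasp; the last joint's range is limited). The gripper opens to 95 mm and grips with 3 to 60 N. Pads are 20 mm wide; open, the fingers measure 119 mm over their backs; the gripper's body (75 mm by 180 mm) begins 59 mm behind the grasp point.
Start: joints at [-1.453, 0.491, 1.559, -0, 1.092, -0.106], TCP at [138.732, -609.426, 214.661] pointing down, gripper open.
Joint ranges: [-3.1, 3.1], [-0.84, 2.19], [0.05, 2.79], [-1.13, 4.28], [0.06, 2.93], [-2.69, 2.69]. Speed limits (rad/s): [2.22, 2.22, 2.79, 3.14, 3.14, 3.14].

INTERFACE

Orientations are given as [roll, pitch, yaw] about the fixed x, y, z axes, in that order (R = Rz(yaw) Ry(pitch) Rx(roll)).
In Python, from cell import env gives the robot as it stands.
- The arm moves only by the shell command python3 -m pendant 'ROWS'. ROWS is JSON, a list that holds one entry, the list of rows, each a list of 5 numbers: the opening, from 0 (shut) to 1 (fully open), then the shift along the tool's x, y, z in m, then the turn about the tool's z in rad. A call has exactly 8 rows; each row is the pose to reach, as a shift and turn from the pose commanded when the call began, along the tool's axes at that moment; what a row does not reach only later rows make up. A row lasts 1/10 s, in which the tool goes at most 50 mm and 8.59 degrees, less where a joint would pass 70% of its speed; a pose out of reach is approached as far as the arm can. A call with a gripper value outside its range is refused whole. The fingers move at their own pace and stop on an object; the grip force is fixed at half the most. Time passes only in rows, so rows that repeat a pose let the fingers close, or fill a call up. It gives the time, the measured TCP pose, the force and the opening at its end, in the units of the state.
- env.state(): the state, without advancing time (a new reading comes with each control period).
- env.read_camera(name): name is "side" or "top"; returns a dict with "image" (420x560x3 uint8, blue, green, red), "range_z" (420x560 float32, mm along the optical axis (not along the pixel's ray), 0 where there is no reading), "fx", "fy", "cx", "cy" (pixels), "rvec" (rotation vector, rad) and "tvec" (3), from world to camera coordinates, as OpenCV has them. Camera axes: x right, y down, z forward; pixel columns grow to the right and rows downward; lengths in mm; the calibration is good to about 2 mm. A picture is of the moment at which its call begins.
- env.job_done(): hands the job in, once; it reports no verdict.
The state is a dict: "t": time; "joints": joint angles; "qvel": joint speeds; "tau": joint torques, N m; "eef_pos": TCP position; "tcp_rot": TCP orientation; "ft_force": force on the tool from outside, world axes, zero at the start; "moment": the same for the moment, N m; "opening": opening from 0.0 (shut) to 1.0 (fully open).
Only numpy, scipy, OpenCV 4.12 (cv2) and the standard library are available. Lean on these libraries where they do the work, as an engineer would, in place of code of your own. Each camera call takes 0.05 s, during which the arm holds its last target. There are 200 camera calls.

## Working session

There is one attempt and no reset: what is moved stays moved. The work goes in short steps, Python scripts to look and compute and a shell command to move; the robot and the scene stay as the last step left them, time stands still between calls to the robot, and variables do not carry over. Pictures are saved under pics/ and viewed, about 8 in all and at most 12, crops included, and the job is handed in when it is done.

```bash
ls; mkdir -p pics
cat > h.py <<'E'
import cv2,numpy as np
from cell import env
def snap(n,fn):
    c=env.read_camera(n); cv2.imwrite('pics/'+fn,c['image']); np.savez('pics/'+fn+'.npz',**c); return c
def pts(c):
    R=cv2.Rodrigues(np.array(c['rvec'],float))[0];t=np.array(c['tvec'],float).ravel()
    z=c['range_z'];v,u=np.indices(z.shape)
    P=np.dstack([(u-c['cx'])/c['fx']*z,(v-c['cy'])/c['fy']*z,z])
    W=(P-t)@R; W[z==0]=np.nan
    return W
E
python3 - <<'E'
from h import *
for n in('top','side'):
    c=snap(n,n+'0.png');R=cv2.Rodrigues(np.array(c['rvec'],float))[0];print(n,c['fx'],-R.T@np.array(c['tvec']).ravel(),R[2])
s=env.state();print(s)
E
```

```text
pics
top 422.63005179704504 [ 376.75210901  -49.38627333 1232.9259778 ] [ 0.19921334 -0.00769046 -0.97992597]
side 494.0570296346875 [541.16368659 955.66833522 814.62378743] [ 0.05344332 -0.815687   -0.57601956]
{'t': 0.1, 'joints': array([-1.45261579e+00,  4.91476091e-01,  1.55935271e+00, -2.30591111e-05,
        1.09169573e+00, -1.05587216e-01]), 'qvel': array([-6.15861654e-04, -8.13368425e-04, -6.35561861e-04, -1.19681433e-03,
       -8.20501192e-05, -1.89363734e-04]), 'tau': array([ 1.95650537e-03, -6.13622117e+01, -2.58604717e+01,  6.93796389e-02,
        4.70683572e-02, -5.53493089e-05]), 'eef_pos': array([ 138.6917844 , -609.21555288,  214.14691775]), 'tcp_rot': array([-3.14066380e+00, -7.78733221e-05,  2.23778357e-01]), 'ft_force': array([-0.08784275, -0.41874839,  0.12573829]), 'moment': array([ 0.05002797,  0.03210179, -0.04521006]), 'opening': 1.0016797239534017}
```

View pics/top0.png

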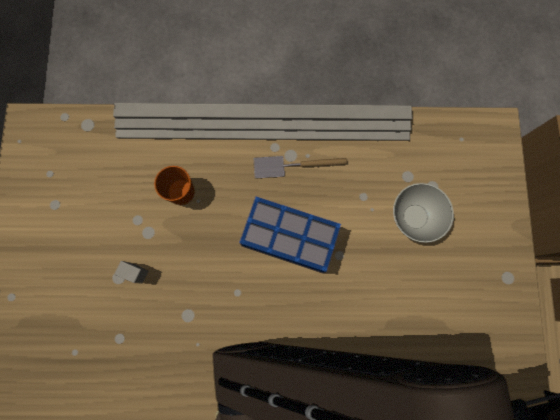

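View pics/side0.png

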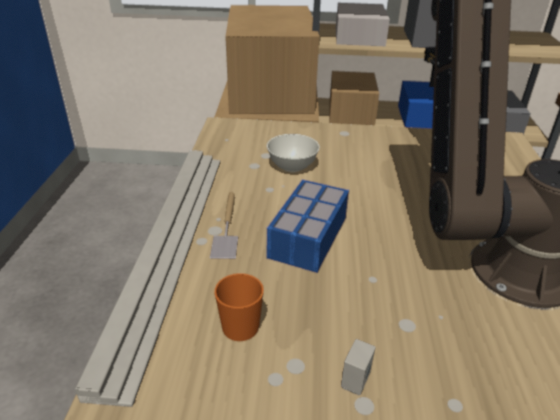

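Top view: the tray is near pixel (290,234), the casting near (130,271), the pot (175,184), the bowl (423,213) and the spatula (300,163). The side view agrees. Next I'll measure the tray and casting tops.

Run:
```python
from h import *
for n in('top','side'):
    c=np.load('pics/%s0.png.npz'%n);W=pts(c);im=c['image'].astype(int);z=W[...,2]
    print(n,'bench',np.nanmedian(z[(abs(z)<15)]))
    def rect(x0,x1,y0,y1,zl,zh,name):
        m=(W[...,0]>x0)&(W[...,0]<x1)&(W[...,1]>y0)&(W[...,1]<y1)&(z>zl)&(z<zh)
        m=cv2.morphologyEx(m.astype('uint8'),cv2.MORPH_OPEN,np.ones((2,2)))>0
        P=W[m]; 
        if len(P)<5: print(name,'none');return
        r=cv2.minAreaRect(P[:,:2].astype('float32'));print(name,len(P),np.median(P,0).round(1),r, cv2.boxPoints(r).round(0).tolist())
    rect(350,700,-250,200,88,104,'tray')
    rect(250,500,200,500,76,90,'cast')
    rect(200,500,200,500,12,90,'castall')
    rect(450,800,150,450,15,140,'pot')
    rect(400,800,-600,-250,15,140,'bowl')
```

```text
top bench -0.16221147039137612
tray 4495 [nan nan nan] ((nan, nan), (0.0, 0.0), 0.0) [[nan, nan], [nan, nan], [nan, nan], [nan, nan]]
cast 338 [nan nan nan] ((428.3763732910156, 370.87200927734375), (84.2267837524414, 48.488548278808594), 67.45732116699219) [[390.0, 341.0], [435.0, 323.0], [467.0, 400.0], [422.0, 419.0]]
castall 478 [nan nan nan] ((428.92919921875, 370.9344787597656), (84.4432373046875, 49.305076599121094), 68.37203979492188) [[390.0, 341.0], [436.0, 323.0], [467.0, 401.0], [422.0, 419.0]]
pot 884 [nan nan nan] ((590.8424682617188, 304.591064453125), (77.08399963378906, 308.9922790527344), 51.86991500854492) [[446.0, 370.0], [689.0, 179.0], [736.0, 240.0], [493.0, 430.0]]
bowl 1898 [nan nan nan] ((606.8196411132812, -471.3899230957031), (143.2301483154297, 188.0537567138672), 32.66808319091797) [[496.0, -431.0], [597.0, -589.0], [718.0, -512.0], [616.0, -354.0]]
side bench -0.02725670907400078
tray 3217 [nan nan nan] ((536.9928588867188, -51.92559814453125), (577.7297973632812, 26.907739639282227), 62.794830322265625) [[393.0, -303.0], [417.0, -315.0], [681.0, 199.0], [657.0, 211.0]]
cast 612 [nan nan nan] ((404.3743591308594, 334.9483642578125), (128.98045349121094, 34.99760055541992), 55.337825775146484) [[353.0, 292.0], [382.0, 272.0], [455.0, 378.0], [427.0, 398.0]]
castall 1223 [nan nan nan] ((419.56829833984375, 326.95306396484375), (128.18275451660156, 35.88609313964844), 71.16310119628906) [[382.0, 272.0], [416.0, 261.0], [457.0, 382.0], [423.0, 393.0]]
pot 2669 [nan nan nan] ((544.6749267578125, 242.8744659423828), (159.0150604248047, 298.9988098144531), 62.64198684692383) [[375.0, 241.0], [641.0, 104.0], [714.0, 245.0], [448.0, 382.0]]
bowl 1422 [nan nan nan] ((602.79638671875, -504.9193420410156), (263.4285583496094, 97.3377685546875), 64.45494842529297) [[502.0, -603.0], [590.0, -645.0], [704.0, -407.0], [616.0, -365.0]]
```

Range readings have holes, so I'll use colour masks and cast rays onto the known heights.

```bash
cat >> h.py <<'E'
def ray(c,uv,h):
    R=cv2.Rodrigues(np.array(c['rvec'],float))[0];t=np.array(c['tvec'],float).ravel()
    uv=np.atleast_2d(uv).astype(float)
    d=np.c_[(uv[:,0]-c['cx'])/c['fx'],(uv[:,1]-c['cy'])/c['fy'],np.ones(len(uv))]@R
    o=-R.T@t
    return (o+d*((h-o[2])/d[:,2])[:,None])[:,:2]
E
python3 - <<'E'
from h import *
big=[]
for n in('top','side'):
    c=np.load('pics/%s0.png.npz'%n);im=c['image'];hsv=cv2.cvtColor(im,cv2.COLOR_BGR2HSV)
    blue=cv2.inRange(hsv,(105,130,30),(130,255,255)); 
    x0,x1,y0,y1=(225,355,185,285) if n=='top' else (255,365,170,275)
    roi=np.zeros_like(blue);roi[y0:y1,x0:x1]=255;blue&=roi
    cs=max(cv2.findContours(blue,0,2)[0],key=cv2.contourArea)
    hull=cv2.convexHull(cs);m=np.zeros_like(blue);cv2.fillConvexPoly(m,hull,255)
    inner=cv2.inRange(hsv,(0,0,70),(180,90,255))&m
    for q in cv2.findContours(inner,0,2)[0]:
        if cv2.contourArea(q)>80:
            M=cv2.moments(q);p=(M['m10']/M['m00'],M['m01']/M['m00']);r=cv2.minAreaRect(ray(c,q[:,0],96).astype('float32'))
            print(n,np.round(p,1),cv2.contourArea(q),'->',ray(c,p,96).round(1),np.round(r[0],1),np.round(r[1],1),round(r[2],1))
    x0,x1,y0,y1=(105,160,250,295) if n=='top' else (330,385,330,400)
    print(n,'blue hull',cv2.approxPolyDP(hull,4,True)[:,0].tolist())
    big.append(cv2.resize(im[y0:y1,x0:x1],None,fx=7,fy=7,interpolation=0))
H=max(b.shape[0] for b in big)
cv2.imwrite('pics/cast.png',np.hstack([cv2.copyMakeBorder(b,0,H-b.shape[0],0,0,0) for b in big]))
E
```

```text
top [313.7 253.6] 397.0 -> [[ 479.  -144.5]] [ 479.2 -144.6] [67.5 46. ] 71.9
top [286.2 244.5] 388.0 -> [[503.  -70.5]] [503.2 -70.8] [67.3 46.1] 72.1
top [258.7 235.4] 383.5 -> [[527.2   4. ]] [527.3   3.8] [67.2 45.5] 71.9
top [320.5 232. ] 385.0 -> [[ 537.7 -163.5]] [ 538.1 -163.7] [67.5 47. ] 71.8
top [293.2 223. ] 378.5 -> [[561.9 -89.3]] [562.6 -89.8] [67.2 47.2] 71.8
top [266.1 214. ] 375.0 -> [[586.2 -15.3]] [587.1 -15.5] [67.3 47.4] 71.8
top blue hull [[256, 197], [339, 224], [325, 271], [240, 242]]
side [311.3 227.8] 333.5 -> [[527.6   5.1]] [527.6   4.4] [69.4 50.7] 72.3
side [287.5 221.6] 321.5 -> [[586.3 -13.9]] [586.2 -15. ] [70.  51.2] 72.3
side [321.7 210.7] 293.5 -> [[503.4 -68.9]] [503.2 -69.6] [70.7 51.2] 71.2
side [298.8 205.1] 277.0 -> [[562.2 -87.8]] [562.1 -89. ] [69.8 51.1] 71.5
side [331.2 194.9] 263.0 -> [[ 479.2 -144.3]] [ 478.7 -146.1] [74.7 51.3] 71.2
side [309.2 189.8] 248.5 -> [[ 537.9 -162.9]] [ 537.4 -164.8] [74.3 51. ] 71.1
side blue hull [[302, 181], [347, 191], [344, 217], [317, 270], [268, 257], [268, 228]]
```

View pics/cast.png

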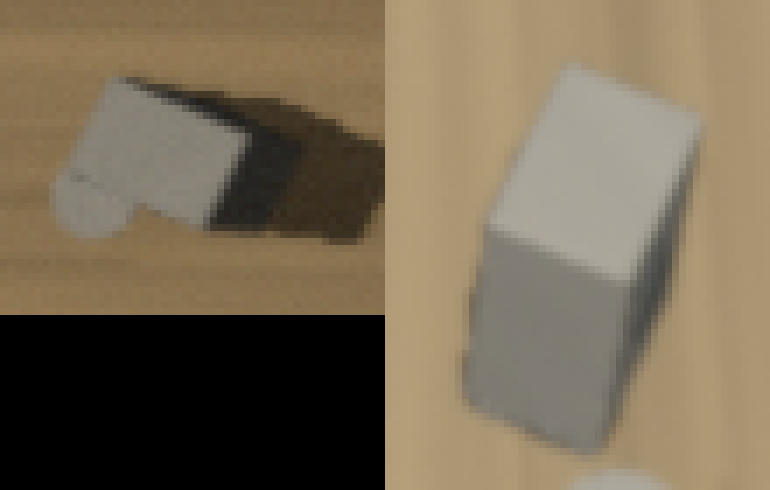

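The crops give the casting's top corners. Top: (121.9,261.1), (140.7,268.9), (134.6,282.9), (115.3,275.7). Side: (356.4,339.3), (375.4,347.1), (364.7,370), (345,362.1). I'll cast these onto z=82, and check the tray outline on z=96.

Run:
```python
from h import *
C={'top':[(118,78),(250,132),(207,230),(72,180)],'side':[(185,65),(318,120),(243,280),(105,225)]}
O={'top':(105,250),'side':(330,330)}
for n in C:
    c=np.load('pics/%s0.png.npz'%n)
    w=ray(c,np.array(C[n])/7+O[n]-.5,82);r=cv2.minAreaRect(w.astype('float32'))
    e=np.roll(w,-1,0)-w
    print(n,w.round(1).tolist(),'centre',w.mean(0).round(1),'len',np.hypot(*e.T).round(1),'ang',np.degrees(np.arctan2(e[:,1],e[:,0])).round(1))
c=np.load('pics/side0.png.npz');print('tray corners side',ray(c,[[302,181],[347,191],[268,228],[317,237]],96).round(1).tolist())
c=np.load('pics/top0.png.npz');print('top',ray(c,[[256, 197],[339,224],[325,271],[240,242]],96).round(1).tolist())
# mean over flap profile across tray x at pocket centres
th=np.radians(-18);R=np.array([[np.cos(th),-np.sin(th)],[np.sin(th),np.cos(th)]])
for n in ('top','side'):
    c=np.load('pics/%s0.png.npz'%n);o=np.array([503.,-70])
    Rc=cv2.Rodrigues(np.array(c['rvec'],float))[0];t=np.array(c['tvec'],float).ravel()
    for xs in [np.arange(-50,112,4)]:
        a=[]
        for x in xs:
            ys=np.linspace(-20,20,15);p=o+np.c_[np.full(15,x),ys]@R.T
            q=np.c_[p,np.full(15,96.)]@Rc.T+t;u=(q[:,0]/q[:,2]*c['fx']+c['cx']).astype('float32');v=(q[:,1]/q[:,2]*c['fy']+c['cy']).astype('float32')
            a.append(cv2.remap(c['image'],u[None],v[None],1).mean((0,1)).astype(int).tolist())
        print(n,[(int(x),k[0],k[2]) for x,k in zip(xs,a)])
```

```text
top [[458.1, 374.2], [437.8, 321.9], [400.7, 335.6], [419.2, 388.6]] centre [429.  355.1] len [56.1 39.6 56.1 41.5] ang [-111.3  159.8   70.7  -20.3]
side [[434.4, 324.3], [400.1, 339.7], [423.0, 392.5], [457.4, 378.7]] centre [428.7 358.8] len [37.6 57.6 37.  59.1] ang [ 155.9   66.5  -21.8 -112.9]
tray corners side [[559.0, -205.5], [436.6, -167.5], [631.3, 16.6], [513.5, 39.7]]
top [[633.7, 13.2], [559.9, -214.2], [432.9, -174.1], [509.0, 54.2]]
top [(-50, 79, 137), (-46, 79, 135), (-42, 60, 92), (-38, 40, 21), (-34, 78, 20), (-30, 96, 25), (-26, 97, 31), (-22, 105, 86), (-18, 108, 112), (-14, 106, 111), (-10, 108, 114), (-6, 108, 113), (-2, 107, 113), (2, 108, 113), (6, 108, 114), (10, 106, 112), (14, 108, 113), (18, 105, 111), (22, 84, 87), (26, 62, 44), (30, 91, 27), (34, 96, 27), (38, 99, 54), (42, 106, 106), (46, 105, 110), (50, 105, 111), (54, 106, 112), (58, 105, 111), (62, 106, 112), (66, 106, 112), (70, 106, 112), (74, 105, 111), (78, 106, 112), (82, 100, 105), (86, 67, 65), (90, 77, 32), (94, 93, 25), (98, 95, 35), (102, 89, 109), (106, 84, 142), (110, 82, 141)]
side [(-50, 60, 20), (-46, 59, 20), (-42, 60, 20), (-38, 75, 25), (-34, 113, 40), (-30, 125, 46), (-26, 128, 74), (-22, 136, 128), (-18, 137, 143), (-14, 137, 143), (-10, 138, 144), (-6, 139, 145), (-2, 139, 145), (2, 138, 145), (6, 139, 145), (10, 138, 145), (14, 138, 144), (18, 132, 138), (22, 104, 104), (26, 98, 62), (30, 120, 46), (34, 126, 56), (38, 131, 106), (42, 137, 139), (46, 137, 143), (50, 137, 144), (54, 138, 145), (58, 139, 145), (62, 139, 145), (66, 139, 145), (70, 139, 145), (74, 138, 145), (78, 136, 143), (82, 120, 125), (86, 94, 81), (90, 111, 50), (94, 124, 49), (98, 124, 95), (102, 122, 158), (106, 121, 177), (110, 121, 178)]
```

The casting is at about (429,357) with yaw about -21.5°. The tray's yaw is about -18°, with pocket 1 at (504,-70) on a 62/78 mm pitch. I'll move over pocket 0 to probe, with fingers shut and the jaw axis along the tray's x.

```bash
cat > go.py <<'E'
# print shift in tool axes from the present pose to world target x y z yaw
import sys;from h import *
s=env.state();yaw=s['tcp_rot'][2];p=s['eef_pos']
print('t',round(s['t'],2),'p',p.round(1),'rot',s['tcp_rot'].round(3),'F',s['ft_force'].round(1),'op',round(s['opening'],3))
a=sys.argv[1:]
for i in range(0,len(a),4):
    x,y,z,w=map(float,a[i:i+4]);d=np.array([x,y,z])-p;c,n=np.cos(yaw),np.sin(yaw)
    print((np.array([c*d[0]+n*d[1],n*d[0]-c*d[1],-d[2]])/1000).round(4),'turn',round(yaw-w,3))
E
python3 -m pendant '[[[0,0.436,-0.378,0.05,-1.033],[0,0.436,-0.378,0.05,-1.033],[0,0.436,-0.378,0.05,-1.033],[0,0.436,-0.378,0.05,-1.033],[0,0.436,-0.378,0.05,-1.033],[0,0.436,-0.378,0.05,-1.033],[0,0.436,-0.378,0.05,-1.033],[0,0.436,-0.378,0.05,-1.033]]]'
python3 go.py 480 -144 104 1.257
```

```text
t: 0.9
eef_pos: [375.1, -286.3, 179.9]
tcp_rot: [-3.142, 0.0, 1.261]
ft_force: [0.7, -0.1, 0.2]
opening: 0.384
t 0.9 p [ 375.1 -286.3  179.9] rot [-3.142  0.     1.261] F [ 0.7 -0.1  0.2] op 0.384
[0.1675 0.0566 0.0759] turn 0.004
```

```bash
python3 -m pendant '[[[0,0.1675,0.0565,0.05,0],[0,0.1675,0.0565,0.05,0],[0,0.1675,0.0565,0.076,0],[0,0.1675,0.0565,0.076,0],[0,0.1675,0.0565,0.076,0],[0,0.1675,0.0565,0.076,0],[0,0.1675,0.0565,0.076,0],[0,0.1675,0.0565,0.076,0]]]'
python3 go.py 480 -144 93 1.257
```

```text
t: 1.7
eef_pos: [479.6, -147.2, 104.7]
tcp_rot: [3.141, 0.0, 1.255]
ft_force: [0.1, -0.3, 0.3]
opening: 0.002
t 1.7 p [ 479.6 -147.2  104.7] rot [3.141 0.    1.255] F [ 0.1 -0.3  0.3] op 0.002
[ 0.0032 -0.0006  0.0117] turn -0.002
```

```bash
python3 -m pendant '[[[0,0.003,0,0.006,0],[0,0.003,0,0.008,0],[0,0.003,0,0.010,0],[0,0.003,0,0.012,0],[0,0.003,0,0.014,0],[0,0.003,0,0.015,0],[0,0.003,0,0.015,0],[0,0.003,0,0.015,0]]]'
python3 go.py 480 -144 93 1.257
```

```text
t: 2.5
eef_pos: [480.9, -143.7, 93.8]
tcp_rot: [3.138, 0.001, 1.257]
ft_force: [-19.7, 5.2, 71.8]
opening: 0.007
t 2.5 p [ 480.9 -143.7   93.8] rot [3.138e+00 1.000e-03 1.257e+00] F [-19.7   5.2  71.8] op 0.007
[-0.0005 -0.0007  0.0008] turn 0.0
```

Pocket 0 is solid. In this pose tool x = tray y and tool y = tray x, so I'll hop to pocket 1.

```bash
python3 -m pendant '[[[0,0,0,-0.02,0],[0,0.04,0,-0.02,0],[0,0.078,0,-0.02,0],[0,0.078,0,-0.02,0],[0,0.078,0,-0.008,0],[0,0.078,0,-0.004,0],[0,0.078,0,-0.001,0],[0,0.078,0,-0.001,0]]]'
python3 go.py 504 -70 93 1.257
```

```text
t: 3.3
eef_pos: [505.1, -69.4, 93.8]
tcp_rot: [3.139, -0.001, 1.255]
ft_force: [-14.6, 13.3, 68.3]
opening: 0.003
t 3.3 p [505.1 -69.4  93.8] rot [ 3.139e+00 -1.000e-03  1.255e+00] F [-14.6  13.3  68.3] op 0.003
[-0.0009 -0.0008  0.0008] turn -0.002
```

```bash
python3 -m pendant '[[[0,0,0,-0.02,0],[0,0.04,0,-0.02,0],[0,0.078,0,-0.02,0],[0,0.078,0,-0.02,0],[0,0.078,0,-0.008,0],[0,0.078,0,-0.004,0],[0,0.078,0,0,0],[0,0.078,0,0,0]]]'
python3 go.py 528 4 93 1.257
```

```text
t: 4.1
eef_pos: [528.7, 4.1, 93.8]
tcp_rot: [3.139, -0.001, 1.255]
ft_force: [-18.1, 6.6, 65.9]
opening: 0.004
t 4.1 p [528.7   4.1  93.8] rot [ 3.139e+00 -1.000e-03  1.255e+00] F [-18.1   6.6  65.9] op 0.004
[-0.0003 -0.0007  0.0008] turn -0.002
```

```bash
python3 -m pendant '[[[0,0,0,-0.02,0],[0,0,0.03,-0.02,0],[0,0,0.062,-0.02,0],[0,0,0.062,-0.02,0],[0,0,0.062,-0.008,0],[0,0,0.062,-0.004,0],[0,0,0.062,0,0],[0,0,0.062,0,0]]]'
python3 go.py 587 -15 93 1.257
```

```text
t: 4.9
eef_pos: [587.2, -15.3, 93.9]
tcp_rot: [3.139, 0.001, 1.257]
ft_force: [-17.0, -4.6, 54.8]
opening: 0.005
t 4.9 p [587.2 -15.3  93.9] rot [3.139e+00 1.000e-03 1.257e+00] F [-17.   -4.6  54.8] op 0.005
[ 0.0002 -0.0003  0.0009] turn -0.0
```

Pockets 0, 1, 2 and 5 are solid. Pocket 4 next.

```bash
python3 -m pendant '[[[0,0,0,-0.02,0],[0,-0.04,0,-0.02,0],[0,-0.078,0,-0.02,0],[0,-0.078,0,-0.02,0],[0,-0.078,0,-0.008,0],[0,-0.078,0,-0.004,0],[0,-0.078,0,0,0],[0,-0.078,0,0,0]]]'
python3 go.py 563 -89 93 1.257
```

```text
t: 5.7
eef_pos: [563.2, -88.2, 93.8]
tcp_rot: [3.14, 0.002, 1.259]
ft_force: [-22.2, -4.7, 60.3]
opening: 0.004
t 5.7 p [563.2 -88.2  93.8] rot [3.140e+00 2.000e-03 1.259e+00] F [-22.2  -4.7  60.3] op 0.004
[-0.0008  0.      0.0008] turn 0.002
```

```bash
python3 -m pendant '[[[0,0,0,-0.02,0],[0,-0.04,0,-0.02,0],[0,-0.078,0,-0.02,0],[0,-0.078,0,-0.02,0],[0,-0.078,0,-0.008,0],[0,-0.078,0,-0.004,0],[0,-0.078,0,0,0],[0,-0.078,0,0,0]]]'
python3 go.py 539 -163 93 1.257
```

```text
t: 6.5
eef_pos: [539.8, -161.4, 89.3]
tcp_rot: [-3.14, -0.0, 1.258]
ft_force: [-0.0, 1.2, 1.9]
opening: 0.003
t 6.5 p [ 539.8 -161.4   89.3] rot [-3.14  -0.     1.258] F [-0.   1.2  1.9] op 0.003
[-0.0018 -0.0003 -0.0037] turn 0.001
```

Pocket 3 is empty: 1.9 N at 7 mm down. Now to the casting.

```bash
python3 -m pendant '[[[1,0,0,-0.05,0],[1,0,0,-0.09,0],[1,0.45,-0.26,-0.11,0.06],[1,0.45,-0.26,-0.11,0.06],[1,0.45,-0.26,-0.11,0.06],[1,0.45,-0.26,-0.11,0.06],[1,0.45,-0.26,-0.11,0.06],[1,0.45,-0.26,-0.11,0.06]]]'
python3 go.py 429 357 160 1.196
```

```text
t: 7.3
eef_pos: [476.1, 133.0, 191.7]
tcp_rot: [-3.141, 0.0, 1.197]
ft_force: [0.1, 0.4, 0.7]
opening: 0.618
t 7.3 p [476.1 133.  191.7] rot [-3.141  0.     1.197] F [0.1 0.4 0.7] op 0.618
[ 0.1914 -0.1256  0.0317] turn 0.001
```

```bash
python3 -m pendant '[[[1,0.191,-0.126,0.03,0],[1,0.191,-0.126,0.03,0],[1,0.191,-0.126,0.03,0],[1,0.191,-0.126,0.03,0],[1,0.191,-0.126,0.03,0],[1,0.191,-0.126,0.03,0],[1,0.191,-0.126,0.03,0],[1,0.191,-0.126,0.03,0]]]'
python3 go.py 429 357 69 1.196
python3 - <<'E'
from h import *
c=snap('side','s1.png');cv2.imwrite('pics/s1c.png',cv2.resize(c['image'][230:410,270:470],None,fx=3,fy=3))
E
```

```text
t: 8.1
eef_pos: [429.7, 353.9, 161.6]
tcp_rot: [-3.141, 0.0, 1.197]
ft_force: [0.1, 0.3, -0.0]
opening: 1.0
t 8.1 p [429.7 353.9 161.6] rot [-3.141  0.     1.197] F [ 0.1  0.3 -0. ] op 1.0
[ 0.0027 -0.0018  0.0926] turn 0.001
```

View pics/s1c.png

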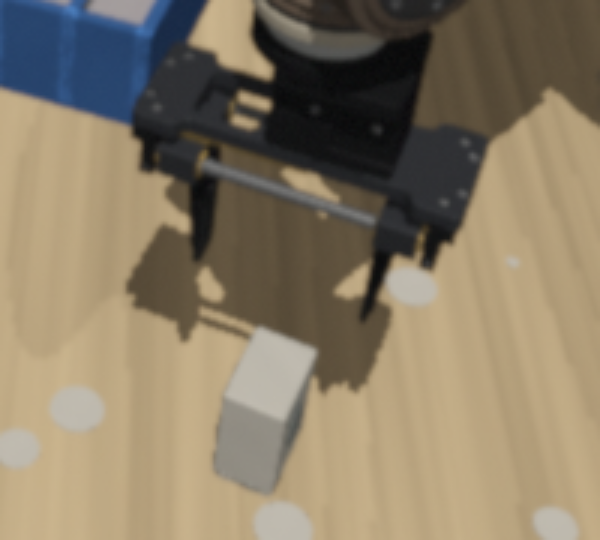

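The open gripper straddles the casting well, but my y estimate along its 60 mm side is only good to about 2 mm. I'll squeeze it once along that side to centre it on a known position, then regrasp across the 40 mm side.

```bash
python3 -m pendant '[[[1,0.003,-0.002,0.02,-1.571],[1,0.003,-0.002,0.02,-1.571],[1,0.003,-0.002,0.02,-1.571],[1,0.003,-0.002,0.02,-1.571],[1,0.003,-0.002,0.02,-1.571],[1,0.003,-0.002,0.02,-1.571],[1,0.003,-0.002,0.02,-1.571],[1,0.003,-0.002,0.02,-1.571]]]'
python3 go.py 429 357 60 2.767
```

```text
t: 8.95
eef_pos: [429.6, 357.0, 141.9]
tcp_rot: [3.141, 0.0, 2.401]
ft_force: [-0.5, -0.9, -0.2]
opening: 0.997
t 8.95 p [429.6 357.  141.9] rot [3.141 0.    2.401] F [-0.5 -0.9 -0.2] op 0.997
[ 0.0004 -0.0004  0.0819] turn -0.366
```

```bash
python3 -m pendant '[[[1,0,0,0,-0.366],[1,0,0,0,-0.366],[1,0,0,0,-0.366],[1,0,0,0.02,-0.366],[1,0,0,0.05,-0.366],[1,0,0,0.08,-0.366],[1,0,0,0.082,-0.366],[1,0,0,0.082,-0.366]]]'
python3 -m pendant '[[[0,0,0,0,0],[0,0,0,0,0],[0,0,0,0,0],[0,0,0,0,0],[0,0,0,0,0],[0,0,0,0,0],[0,0,0,0,0],[0,0,0,0,0]]]'
python3 go.py 429 357 60 2.767
```

```text
t: 9.75
eef_pos: [429.4, 357.4, 59.9]
tcp_rot: [-3.141, -0.0, 2.762]
ft_force: [0.3, 0.2, 0.9]
opening: 1.0
t: 10.55
eef_pos: [429.0, 357.9, 59.8]
tcp_rot: [-3.141, 0.0, 2.763]
ft_force: [-1.5, -1.1, 6.7]
opening: 0.633
t 10.55 p [429.  357.9  59.8] rot [-3.141  0.     2.763] F [-1.5 -1.1  6.7] op 0.633
[-0.0004 -0.0009 -0.0002] turn -0.004
```

The opening of 0.633 equals 60 mm, so it is centred and aligned. Open, lift, and turn back.

```bash
python3 -m pendant '[[[1,0,0,0,0],[1,0,0,0,0],[1,0,0,0,0],[1,0,0,0,0],[1,0,0,-0.03,0],[1,0,0,-0.05,0],[1,0,0,-0.05,0.15],[1,0,0,-0.05,0.30]]]'
python3 -m pendant '[[[1,0,0,0,1.271],[1,0,0,0,1.271],[1,0,0,0,1.271],[1,0,0,0,1.271],[1,0,0,0,1.271],[1,0,0,0,1.271],[1,0,0,0,1.271],[1,0,0,0,1.271]]]'
python3 go.py 429 357.5 60 1.192
```

```text
t: 11.35
eef_pos: [429.2, 358.2, 110.3]
tcp_rot: [3.14, 0.0, 2.457]
ft_force: [-0.7, 0.6, 0.7]
opening: 0.999
t: 12.15
eef_pos: [429.0, 358.1, 109.5]
tcp_rot: [3.142, 0.0, 1.257]
ft_force: [-0.4, 0.8, -1.0]
opening: 0.999
t 12.15 p [429.  358.1 109.5] rot [3.142 0.    1.257] F [-0.4  0.8 -1. ] op 0.999
[-0.0006  0.0002  0.0495] turn 0.065
```

```bash
python3 -m pendant '[[[1,0,0,0.01,0.065],[1,0,0,0.03,0.065],[1,0,0,0.05,0.065],[1,0,0,0.05,0.065],[1,0,0,0.05,0.065],[0,0,0,0.05,0.065],[0,0,0,0.05,0.065],[0,0,0,0.05,0.065]]]'
python3 -m pendant '[[[0,0,0,0,0],[0,0,0,0,0],[0,0,0,0,0],[0,0,0,0,0],[0,0,0,0,0],[0,0,0,0,0],[0,0,0,0,0],[0,0,0,0,0]]]'
python3 -m pendant '[[[0,0,0,-0.03,0],[0,0,0,-0.06,0],[0,0,0,-0.1,0],[0,0,0,-0.14,0],[0,0,0,-0.15,0],[0,0,0,-0.15,0],[0,0,0,-0.15,0],[0,0,0,-0.15,0]]]'
python3 go.py 537 -163 210 1.257
```

```text
t: 12.95
eef_pos: [429.2, 358.2, 60.3]
tcp_rot: [3.141, -0.001, 1.198]
ft_force: [1.1, 0.3, 0.2]
opening: 0.801
t: 13.75
eef_pos: [429.0, 358.0, 59.6]
tcp_rot: [3.142, 0.0, 1.198]
ft_force: [-0.1, -1.0, -0.7]
opening: 0.42
t: 14.55
eef_pos: [428.4, 357.6, 207.7]
tcp_rot: [-3.14, 0.003, 1.198]
ft_force: [0.2, -0.2, -2.5]
opening: 0.421
t 14.55 p [428.4 357.6 207.7] rot [-3.140e+00  3.000e-03  1.198e+00] F [ 0.2 -0.2 -2.5] op 0.421
[-0.4453  0.2908 -0.0023] turn -0.059
```

Lifted, with about 2.5 N of weight. Carry it to pocket 3, aiming at the free opening's centre, 2 mm to -x.

```bash
python3 -m pendant '[[[0,-0.445,0.291,0,-0.059],[0,-0.445,0.291,0,-0.059],[0,-0.445,0.291,0,-0.059],[0,-0.445,0.291,0,-0.059],[0,-0.445,0.291,0,-0.059],[0,-0.445,0.291,0,-0.059],[0,-0.445,0.291,0,-0.059],[0,-0.445,0.291,0,-0.059]]]'
python3 go.py 537 -163 172 1.257
```

```text
t: 15.35
eef_pos: [510.6, -35.5, 208.3]
tcp_rot: [-3.14, 0.0, 1.257]
ft_force: [1.0, -0.1, -2.6]
opening: 0.421
t 15.35 p [510.6 -35.5 208.3] rot [-3.14   0.     1.257] F [ 1.  -0.1 -2.6] op 0.421
[-0.1131  0.0645  0.0363] turn -0.0
```

```bash
python3 -m pendant '[[[0,-0.113,0.0645,0,0],[0,-0.113,0.0645,0.01,0],[0,-0.113,0.0645,0.037,0],[0,-0.113,0.0645,0.037,0],[0,-0.113,0.0645,0.037,0],[0,-0.113,0.0645,0.037,0],[0,-0.113,0.0645,0.037,0],[0,-0.113,0.0645,0.037,0]]]'
python3 - <<'E'
from h import *
a=snap('side','s2.png')['image'][130:270,240:400];b=snap('top','t2.png')['image'][190:290,230:350]
a=cv2.resize(a,None,fx=3,fy=3);b=cv2.resize(b,None,fx=2.6,fy=2.6)
b=cv2.copyMakeBorder(b,0,a.shape[0]-b.shape[0],0,0,0);cv2.imwrite('pics/c2.png',np.hstack([a,b]))
E
python3 go.py 537 -163 140 1.257
```

```text
t: 16.15
eef_pos: [537.5, -160.1, 173.3]
tcp_rot: [3.141, 0.0, 1.258]
ft_force: [-0.1, 0.0, -2.7]
opening: 0.418
t 16.25 p [ 537.5 -160.3  173.1] rot [3.141 0.    1.258] F [ 0.4 -0.9 -2.3] op 0.418
[-0.0027  0.0004  0.0331] turn 0.001
```

View pics/c2.png

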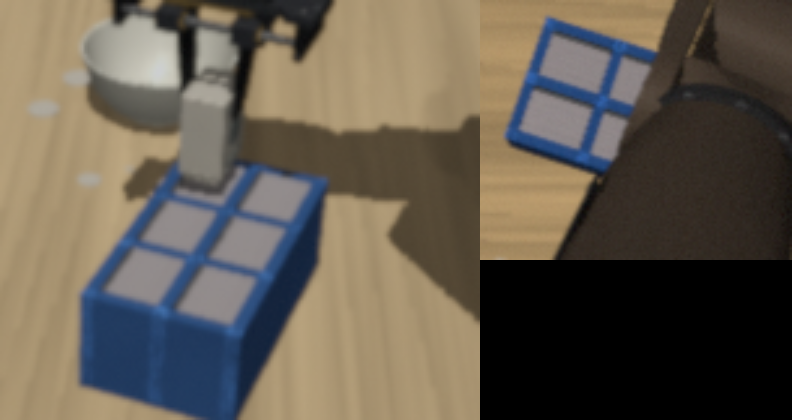

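The side view shows the casting upright over the far-right pocket, crop (208,185). I'll correct 2.7 mm in tool x and enter slowly.

```bash
python3 -m pendant '[[[0,-0.0027,0,0.006,0],[0,-0.0027,0,0.01,0],[0,-0.0027,0,0.014,0],[0,-0.0027,0,0.017,0],[0,-0.0027,0,0.020,0],[0,-0.0027,0,0.022,0],[0,-0.0027,0,0.024,0],[0,-0.0027,0,0.024,0]]]'
python3 go.py 537 -163 140 1.257
```

```text
t: 17.05
eef_pos: [536.7, -163.6, 149.1]
tcp_rot: [3.14, 0.0, 1.257]
ft_force: [-1.4, 0.4, 5.8]
opening: 0.42
t 17.05 p [ 536.7 -163.6  149.1] rot [3.14  0.    1.257] F [-1.4  0.4  5.8] op 0.42
[0.0006 0.0001 0.0091] turn -0.0
```

```bash
python3 -m pendant '[[[0,0,0,0.002,0],[0,0,0,0.004,0],[0,0,0,0.006,0],[0,0,0,0.008,0],[0,0,0,0.010,0],[0,0,0,0.012,0],[0,0,0,0.012,0],[0,0,0,0.012,0]]]'
python3 go.py 537 -163 140 1.257
```

```text
t: 17.85
eef_pos: [535.7, -163.2, 136.2]
tcp_rot: [-3.139, -0.0, 1.257]
ft_force: [-4.6, 2.5, 0.9]
opening: 0.419
t 17.85 p [ 535.7 -163.2  136.2] rot [-3.139 -0.     1.257] F [-4.6  2.5  0.9] op 0.419
[ 0.0006  0.0012 -0.0038] turn -0.0
```

It is entering freely. Continue until the fingertips are just above the tray top.

```bash
python3 -m pendant '[[[0,0,0,0.004,0],[0,0,0,0.008,0],[0,0,0,0.012,0],[0,0,0,0.016,0],[0,0,0,0.019,0],[0,0,0,0.022,0],[0,0,0,0.022,0],[0,0,0,0.022,0]]]'
python3 go.py 537 -163 100 1.257
```

```text
t: 18.65
eef_pos: [536.2, -163.3, 114.3]
tcp_rot: [-3.141, 0.0, 1.257]
ft_force: [-3.0, 1.1, -4.1]
opening: 0.418
t 18.65 p [ 536.2 -163.3  114.3] rot [-3.141  0.     1.257] F [-3.   1.1 -4.1] op 0.418
[0.0006 0.0006 0.0143] turn -0.0
```

```bash
python3 -m pendant '[[[0,0,0,0.005,0],[0,0,0,0.01,0],[0,0,0,0.014,0],[0,0,0,0.014,0],[0.65,0,0,0.014,0],[0.65,0,0,0.014,0],[0.65,0,0,0.014,0],[0.65,0,0,0.014,0]]]'
python3 -m pendant '[[[0.65,0,0,0,0],[0.65,0,0,-0.03,0],[0.3,0,0,-0.06,0],[0,0,0,-0.06,0],[0,0,0,-0.06,0],[0,0,0,-0.06,0],[0,0,0,-0.06,0],[0,0,0,-0.06,0]]]'
python3 go.py 537 -163 89 1.257
```

```text
t: 19.45
eef_pos: [536.9, -163.6, 101.0]
tcp_rot: [3.14, 0.0, 1.257]
ft_force: [-0.6, 0.2, -0.3]
opening: 0.643
t: 20.25
eef_pos: [536.3, -163.4, 159.9]
tcp_rot: [-3.14, -0.0, 1.257]
ft_force: [-0.2, 0.3, -0.1]
opening: 0.201
t 20.25 p [ 536.3 -163.4  159.9] rot [-3.14  -0.     1.257] F [-0.2  0.3 -0.1] op 0.201
[0.0006 0.0006 0.0709] turn -0.0
```

Released. Now press with shut fingers.

```bash
python3 -m pendant '[[[0,0,0,0,0],[0,0,0,0,0],[0,0,0,0,0],[0,0,0,0.016,0],[0,0,0,0.030,0],[0,0,0,0.04,0],[0,0,0,0.046,0],[0,0,0,0.050,0]]]'
python3 go.py 537 -163 89 1.257
python3 -m pendant '[[[0,0,0,0.004,0],[0,0,0,0.008,0],[0,0,0,0.011,0],[0,0,0,0.014,0],[0,0,0,0.016,0],[0,0,0,0.018,0],[0,0,0,0.019,0],[0,0,0,0.019,0]]]'
python3 go.py 537 -163 88 1.257
```

```text
t: 21.05
eef_pos: [536.5, -163.5, 110.3]
tcp_rot: [-3.141, 0.0, 1.257]
ft_force: [0.7, 0.7, -0.1]
opening: 0.004
t 21.05 p [ 536.5 -163.5  110.3] rot [-3.141  0.     1.257] F [ 0.7  0.7 -0.1] op 0.004
[0.0006 0.0003 0.0213] turn -0.0
t: 21.85
eef_pos: [536.4, -163.4, 91.5]
tcp_rot: [-3.141, 0.0, 1.257]
ft_force: [-0.6, -0.5, -1.0]
opening: 0.005
t 21.85 p [ 536.4 -163.4   91.5] rot [-3.141  0.     1.257] F [-0.6 -0.5 -1. ] op 0.005
[0.0006 0.0004 0.0035] turn -0.0
```

No contact at 91.5, so the casting has probably dropped by itself. I'll press on to about 86.

```bash
python3 -m pendant '[[[0,0,0,0.001,0],[0,0,0,0.002,0],[0,0,0,0.003,0],[0,0,0,0.004,0],[0,0,0,0.005,0],[0,0,0,0.006,0],[0,0,0,0.006,0],[0,0,0,0.006,0]]]'
python3 go.py 537 -163 88 1.257
```

```text
t: 22.65
eef_pos: [537.4, -163.8, 88.3]
tcp_rot: [3.138, 0.0, 1.257]
ft_force: [-5.5, 2.1, 29.1]
opening: 0.003
t 22.65 p [ 537.4 -163.8   88.3] rot [3.138 0.    1.257] F [-5.5  2.1 29.1] op 0.003
[ 0.0006 -0.0006  0.0003] turn -0.0
```

The casting is solid at z = 88.3 with 29 N, and the home top is 88, so it is fully home. Retract and look.

```bash
python3 -m pendant '[[[0,0,0,-0.04,0],[0,0,0,-0.08,0],[0,0,0,-0.12,0],[0,-0.1,-0.05,-0.15,0],[0,-0.2,-0.1,-0.15,0],[0,-0.2,-0.1,-0.15,0],[0,-0.2,-0.1,-0.15,0],[0,-0.2,-0.1,-0.15,0]]]'
python3 - <<'E'
from h import *
c=snap('side','s3.png');cv2.imwrite('pics/s3c.png',cv2.resize(c['image'][120:360,200:400],None,fx=2.5,fy=2.5))
E
```

```text
t: 23.45
eef_pos: [377.4, -324.7, 236.1]
tcp_rot: [3.141, 0.001, 1.255]
ft_force: [0.4, -0.0, -0.3]
opening: 0.003
```

View pics/s3c.png

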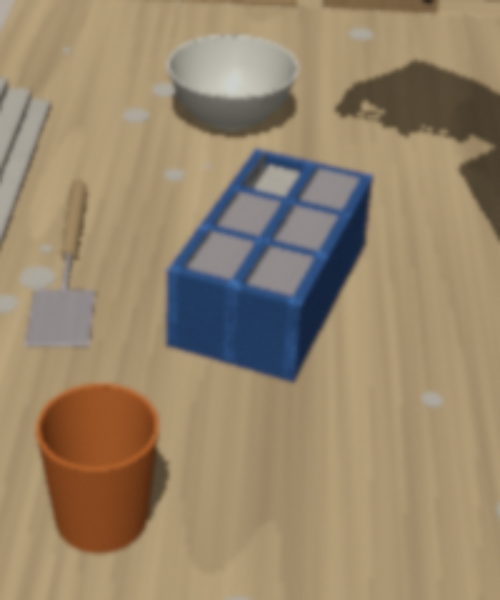

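The casting's white top sits in the far-right pocket, crop (277,180), below the tray's top. The bowl, pot and spatula look where they were, and the robot is clear of everything. Handing in.

```bash
python3 -c "
from cell import env
print(env.job_done())"
```

```text
the job is handed in; nothing more can be done
None
```

The loose casting is in pocket 3 (far row, right), upright and fully home, and I handed the job in at about 23.5 s of the 67 s allowed.

- **Finding the empty pocket:** I pressed all six flaps with shut fingers. Pockets 0, 1, 2, 4 and 5 stopped solid at z ≈ 94 mm with 55–72 N at the wrist. Pocket 3 gave way to z = 89 mm with only 1.9 N.
- **Placing:** I squeezed the casting along its 60 mm side to centre it, regrasped it across the 40 mm side, and lowered it past the flap. When released it dropped most of the way by itself. Pressing with shut fingers then stopped solid at z = 88.3 mm with 29 N, against a home top of 88 mm.
- **Last checks:** The final side picture shows the casting's white top recessed in pocket 3. The bowl, pot and spatula look unmoved, judged by eye rather than measured, and the arm is clear with about 0 N at the wrist. No check failed. The one disagreement was early on, when the two cameras placed the casting about 4 mm apart in y. The centring squeeze settled that.

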